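Take the bike-lock key off its quick-coupling dock

TASK

Take the red bike-lock key out of its brass quick-coupling dock: push the sprung sleeve down until it is fully back, without jamming it hard onto its stop, keep it back while you draw the key's nipple straight up out of the coupling, and let the sleeve snap forward again. Never tug at the key while it is still locked. Then lower the key into the tray before letting go of it, and leave the door key, whistle and bottle opener where they lie.

Things in the scene. Friction and masses are not known exactly. Their poses are not given: they have to be found in the camera images.
- dock: Key dock screwed upright on the oak key shelf: brass half-inch quick coupling, mouth up, on a round steel flange 52 mm across and 5 mm thick. Origin: centre of the flange's underside, on the shelf's top face (22 mm above the work surface); z up along the coupling's axis. A sprung sleeve slides on it. The push needed on it rises steadily from 3.5 N (forward) to 9.5 N just before the stop; over 15 N is too hard.
- dock_nose (a point): Centre of the mouth of the coupling's fixed nose, 30 mm above the dock's origin, inside the sleeve; the bore is 14 mm wide, its floor 16 mm below this point. The sleeve's top is a flat ring-shaped rim, 9 mm inner and 18 mm outer radius, 6 mm high, over a knurled barrel 30 mm across; pressed straight down it slides back 10 mm onto a solid stop, always above the nose.
- rim_top (a point): Fixed mark on the axis, 52 mm above the dock's origin: the highest place where the forward sleeve's rim can stand. Its knurled grip collar is screwed down on the sleeve by an unknown 0 to 11 mm, so the rim's top face stands 41 to 52 mm above the dock's origin at the start and its stop is 10 mm lower; neither is measured: feel for them. The mark does not move with the sleeve.
- bike_key: Folding bike-lock key standing in the dock, about 55 g: a red plastic body (see key_grip) on a steel plug nipple pointing down. Origin: the nipple's tip, on the axis; z up towards the red body. Nipple 12 mm across, groove 7 to 15 mm above the tip, hexagon 13 mm wide from 32 to 40 mm. Docked, the tip stands on the bore's floor with 1 mm of play all round. The lock frees it when the sleeve is 6 to 8 mm back; drawn up 2 mm it stays free, after 12 mm the sleeve flies home.
- key_grip (a point): Centre of the key's red body, 54 mm above the nipple's tip; axes as the key's. The body is 28 mm (x) by 14 mm (y) by 28 mm (z); docked, its underside is 54 mm above the dock's origin. With the fingers either side of the 14 mm thickness, about 22 mm apart, their tips land on the sleeve's rim: one hand can push the sleeve back and, keeping it back, close on the red body.
- tray: Fixed square light-wood tray, 180 mm by 180 mm, walls 6 mm thick and 24 mm high, floor 6 mm above its underside, grey felt inside. Origin: centre of its underside, on the shelf's top face.
- door_key: Brass door key lying flat on the shelf, 60 mm long along its x, 24 mm wide, 4 mm thick. Origin: its middle, at the underside. Bystander.
- whistle: Chrome whistle lying on its side on the shelf, about 54 mm by 22 mm, 17 mm high. Origin: near its middle, at the underside. Bystander.
- opener: Folded steel bottle opener lying on the shelf, 75 mm long along its x, 21 mm wide, 9 mm high. Origin: near its middle, at the underside. Bystander.
Not all that is in view belongs to the job. What is shaped like the bike_key but pink or turquoise is not meant.

How it is judged:
On the way, in this order (a step that is already met when the one before it is completed fails the run):
1. the sleeve is pushed back at least 8.5 mm while the key still sits in the coupling (distance of collar_c0 from where it was at the start of the episode above 0.0085 m and z of bike_key in the frame of dock below 0.018 m and horizontal distance between bike_key and dock below 0.004 m), for 0.1 s.
2. the key, held in the fingers, is drawn clear of the coupling and the sleeve has snapped forward (within 1.5 mm of home) (z of bike_key in the frame of dock above 0.042 m and distance of collar_c0 from where it was at the start of the episode below 0.0015 m and contact force between the fingers and bike_key above 0.5 N), for 0.1 s.
3. the key is lowered into the tray in the fingers: nipple tip over the tray floor, less than 30 mm above the tray's underside (x of bike_key in the frame of tray between -0.084 and 0.084 m and y of bike_key in the frame of tray between -0.084 and 0.084 m and z of bike_key in the frame of tray below 0.03 m and contact force between the fingers and bike_key above 0.5 N), for 0.1 s.
At the end, for the whole second after the job is handed in: The bike-lock key lies at rest in the tray (nipple tip inside the tray's walls, less than 35 mm above the tray's underside), let go, the dock's sleeve is forward again (within 1.5 mm of home), and the door key, whistle and opener are within 10 mm of where they lay (x of bike_key in the frame of tray between -0.084 and 0.084 m and y of bike_key in the frame of tray between -0.084 and 0.084 m and z of bike_key in the frame of tray below 0.035 m and linear speed of bike_key below 0.03 m/s and angular speed of bike_key below 0.5 rad/s and distance of collar_c0 from where it was at the start of the episode below 0.0015 m and distance of each of door_key, whistle, opener from where it was at the start of the episode below 0.01 m); the robot touches nothing.
It fails at once if the fingers press on the dock with more than 18 N (sleeve jammed onto its stop) (contact force between the fingers and dock above 18 N).
It fails at once if the key is wrenched against the dock with more than 25 N (tugged while locked, or bent sideways in the bore) (contact force between bike_key and dock above 25 N).
It fails at once if the door key is moved by more than 15 mm (distance of door_key from where it was at the start of the episode above 0.015 m).
It fails at once if the whistle is moved by more than 15 mm (distance of whistle from where it was at the start of the episode above 0.015 m).
It fails at once if the opener is moved by more than 15 mm (distance of opener from where it was at the start of the episode above 0.015 m).
It also fails if it takes over 53 s, if anything falls off the work surface, if the arm or the gripper's body presses on something with over 40 N, if the wrist force passes 120 N, or if a joint passes its speed limit or range.

ROBOT

A 7-joint arm with a two-finger parallel gripper is mounted at the origin on the work surface. World frame = base frame: x ahead of the robot, y to its left, z up, the work surface at z = 0. Lengths are in m, angles in rad, forces in N, time in s.
With the tool pointing down it reaches from about 0.425 to 0.875 m from the base axis. Payload 8.4 kg.
Tool frame: the origin (TCP) lies midway between the tips of the shut fingers; the grasp point (between the pads) lies 19 mm behind it; z points along the fingers, y is the line along which they close (so a half turn about z gives the same grasp; the last joint's range is limited). The gripper opens to 87 mm and grips with 3 to 60 N. Pads are 19 mm wide; open, the fingers measure 117 mm over their backs; the gripper's body (75 mm by 190 mm) begins 51 mm behind the grasp point.
Start: joints at [1.015, 0.333, 0.04, 1.465, -0.013, 1.343, -0.059], TCP at [0.287, -0.583, 0.183] pointing down, gripper open.
Joint ranges: [-2.58, 2.58], [-0.38, 2.09], [-1.3, 1.39], [0.25, 2.4], [-1.5, 4.64], [0.08, 2.09], [-2.65, 2.65]. Speed limits (rad/s): [2.22, 2.22, 2.79, 2.79, 3.14, 3.14, 3.14].

INTERFACE

Orientations are given as a unit quaternion [w, x, y, z].
In Python, from station import arm gives the robot as it stands.
- The arm moves only by the tool drive_tool, never from a script. Its argument "rows" is a list of rows, each a list of 5 numbers: the opening, from 0 (shut) to 1 (fully open), then the shift along the tool's x, y, z in mm, then the turn about the tool's z in rad. A call has 1 to 20 rows; each row is the pose to reach, as a shift and turn from the pose commanded when the call began, along the tool's axes at that moment; what a row does not reach only later rows make up. A row lasts 1/12 s, in which the tool goes at most 41.7 mm and 7.16 degrees, less where a joint would pass 70% of its speed; a pose out of reach is approached as far as the arm can. A call with a gripper value outside its range is refused whole. The fingers move at their own pace and stop on an object; "force" is the grip in N (left out, the last holds). Time passes only in rows, so rows that repeat a pose let the fingers close. It gives the time, the measured TCP pose, the force, the opening and the grip force at its end, in the units of the state.
- arm.observe(): the state, without advancing time (a new reading comes with each control period).
- arm.capture(name): name is "side" or "top"; returns (picture, depth): 384x512x3 uint8, red, green, blue; 384x512 float32, m along the optical axis (not along the pixel's ray), 0 where there is no reading.
- arm.camera_info(name): a dict with "camera_matrix" (3x3 intrinsics, pixels), "T" (4x4, takes a point from camera to world coordinates). Camera axes: x right, y up, looking along -z (the intrinsics and any distortion apply to the point x, -y, -z); pixel columns grow to the right and rows downward; lengths in m; the calibration is good to about 2 mm. A picture is of the moment at which its call begins. camera_info takes no time and is no camera call.
- arm.sign_off(): hands the job in; it is judged then, once.
The state is a dict: "t": time; "joint_positions": joint angles; "joint_velocities": joint speeds; "effort": joint torques, N m; "tcp_pos": TCP position; "orientation": TCP orientation; "force": force on the tool from outside, world axes, zero at the start; "moment": the same for the moment, N m; "width": opening from 0.0 (shut) to 1.0 (fully open); "finger_force": force on a finger pad.
Only numpy, scipy, OpenCV 4.12 (cv2) and the standard library are available. Lean on these libraries where they do the work, as an engineer would, in place of code of your own. Each camera call takes 0.05 s, during which the arm holds its last target. There are 200 camera calls.

## Working session

There is one attempt and no reset: what is moved stays moved. The work goes in short steps, Python scripts to look and compute and a tool call to move; the robot and the scene stay as the last step left them, time stands still between calls to the robot, and variables do not carry over. Pictures are saved under pics/ and viewed, at most 10 in all, crops included, and the job is handed in when it is done.

Besides the shell and the picture viewer there is one more tool, called by a JSON object that holds its "name" and its "arguments", one argument or row to a line. drive_tool: Moves the arm, as the interface text tells. Its arguments: {"type":"object","properties":{"rows":{"type":"array","items":{"type":"array","items":{"type":"number"}}},"force":{"type":"number"}},"required":["rows"]}

```bash
mkdir -p pics
cat > h.py <<'E'
import numpy as np,cv2
from station import arm
def cap(n):
    p,d=arm.capture(n);i=arm.camera_info(n);K=np.array(i["camera_matrix"]);T=np.array(i["T"])
    v,u=np.mgrid[:384,:512]
    x=(u-K[0,2])/K[0,0]*d;y=(v-K[1,2])/K[1,1]*d
    W=np.stack([x,-y,-d,np.ones_like(d)],-1)@T.T
    return p,d,W[...,:3]
E
python3 - <<'E'
from h import *
for n in("side","top"):
    p,d,W=cap(n);np.savez(n,p=p,d=d,W=W);cv2.imwrite(f"pics/{n}0.png",p[...,::-1])
    i=arm.camera_info(n);print({k:(np.round(v,3).tolist() if k!='distortion' else v) for k,v in i.items() if not isinstance(v,str)})
print(arm.observe())
E
```

```text
{'camera_matrix': [[468.082, 0.0, 251.55], [0.0, 468.082, 195.375], [0.0, 0.0, 1.0]], 'T': [[-0.979, 0.132, -0.158, 0.322], [-0.205, -0.564, 0.8, 0.771], [0.017, 0.815, 0.579, 0.73], [0.0, 0.0, 0.0, 1.0]]}
{'camera_matrix': [[491.42, 0.0, 255.335], [0.0, 491.42, 192.845], [0.0, 0.0, 1.0]], 'T': [[-0.021, 0.992, -0.123, 0.32], [-1.0, -0.02, 0.014, -0.082], [0.012, 0.123, 0.992, 1.27], [0.0, 0.0, 0.0, 1.0]]}
{'t': 0.1, 'joint_positions': array([ 1.014785  ,  0.33382897,  0.03987626,  1.46616272, -0.0134008 ,
        1.3433108 , -0.05846953]), 'joint_velocities': array([-0.00028683, -0.00174204, -0.00162049, -0.00367578,  0.00096212,
        0.00129667, -0.00067347]), 'effort': array([ 3.75600372e-03, -6.57810831e+01,  1.33987918e+00, -4.04711187e+01,
       -5.96820842e-02,  4.10055765e-02,  1.03215034e-04]), 'tcp_pos': array([ 0.28647002, -0.58293768,  0.18266543]), 'orientation': array([-6.90755987e-04,  9.74027000e-01,  2.26430743e-01, -2.09905311e-04]), 'force': array([ 0.148583  , -1.03651694, -0.00214538]), 'moment': array([ 0.05846713, -0.02686261,  0.05814138]), 'finger_force': 0.0, 'width': 1.0023191229463575}
```

View pics/side0.png

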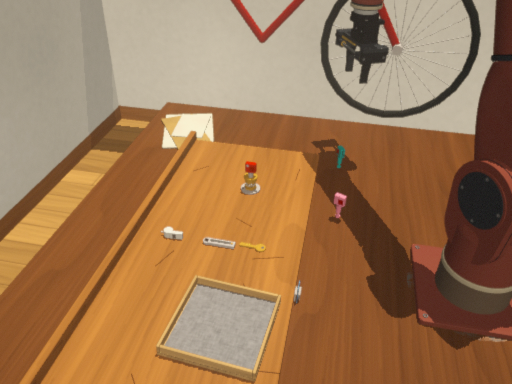

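View pics/top0.png

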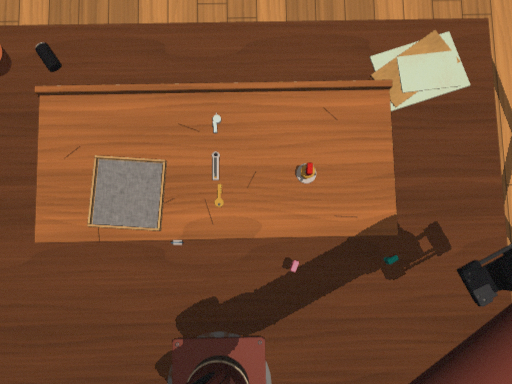

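Candidates: the red key stands in the brass dock (side 251,172; top 309,169). The pink one (side 340,203; top 294,266) and the turquoise one (side 340,155; top 391,260) are decoys. I choose red. The tray is at top (127,193), and the bystanders lie at top x≈217, y 123–195.

Run:
```python
from h import *
ims=[]
for n,(u,v),r in(("side",(251,178),28),("top",(308,172),28)):
    z=np.load(n+".npz");p,W=z["p"],z["W"]
    c=p[v-r:v+r,u-r:u+r];ims.append(cv2.resize(c,(390,390),interpolation=cv2.INTER_CUBIC))
    P=p.astype(int);m=(P[...,0]>110)&(P[...,1]<60)&(P[...,2]<60)
    mm=np.zeros_like(m);mm[v-r:v+r,u-r:u+r]=1;m&=mm
    w=W[m];print(n,len(w),np.round(np.median(w,0),4),np.round(np.percentile(w,[5,95],axis=0),4).tolist())
    t=w[(w[:,2]>np.percentile(w[:,2],95)-.006)];t=t[t[:,2]<.13]
    if len(t)>5: print(' top face',len(t),t.mean(0).round(4),cv2.minAreaRect((t[:,:2]*1000).astype(np.float32)))
    # near points by height
    q=W[v-r:v+r,u-r:u+r].reshape(-1,3)
    for a,b in((.018,.025),(.025,.03),(.045,.062),(.062,.076),(.09,.12)):
        s=q[(q[:,2]>a)&(q[:,2]<b)];print(' ',a,b,len(s),s.mean(0).round(4) if len(s) else '',s[:,:2].min(0).round(3) if len(s) else '',s[:,:2].max(0).round(3) if len(s) else '')
z=np.load("top.npz");P=z["p"].astype(int);W=z["W"]
m=(P.max(2)-P.min(2)<25)&(P.min(2)>80);m[:, :85]=0;m[:,170:]=0;m[:150]=0;m[235:]=0
w=W[m];print('tray',w.mean(0).round(4),cv2.minAreaRect((w[:,:2]*1000).astype(np.float32)))
cv2.imwrite("pics/crop.png",np.hstack(ims)[...,::-1])
```

```text
side 86 [ 0.5214 -0.2256  0.0959] [[0.5112, -0.2322, 0.0847], [0.5339, -0.2217, 0.1074]]
 top face 30 [ 0.5218 -0.2275  0.1054] ((522.2236328125, -228.61813354492188), (13.77337646484375, 24.578054428100586), 87.31446838378906)
  0.018 0.025 1648 [ 0.5332 -0.2872  0.0237] [ 0.442 -0.453] [ 0.644 -0.149]
  0.025 0.03 1115 [ 0.5368 -0.2919  0.0262] [ 0.44  -0.449] [ 0.645 -0.142]
  0.045 0.062 45 [ 0.5215 -0.2208  0.055 ] [ 0.508 -0.242] [ 0.536 -0.214]
  0.062 0.076 85 [ 0.523  -0.2251  0.067 ] [ 0.506 -0.245] [ 0.542 -0.21 ]
  0.09 0.12 90 [ 0.5233 -0.227   0.1004] [ 0.509 -0.24 ] [ 0.537 -0.221]
top 54 [ 0.5221 -0.2292  0.1037] [[0.5105, -0.2342, 0.1002], [0.5342, -0.2245, 0.1069]]
 top face 48 [ 0.523  -0.2296  0.1043] ((522.5907592773438, -229.3314666748047), (10.173161506652832, 24.69373321533203), 87.64701080322266)
  0.018 0.025 2221 [ 0.5276 -0.236   0.0221] [ 0.454 -0.31 ] [ 0.601 -0.163]
  0.025 0.03 617 [ 0.524  -0.2332  0.0265] [ 0.454 -0.309] [ 0.599 -0.163]
  0.045 0.062 12 [ 0.5225 -0.2238  0.0575] [ 0.507 -0.237] [ 0.532 -0.217]
  0.062 0.076 77 [ 0.5202 -0.2284  0.0655] [ 0.506 -0.247] [ 0.54  -0.214]
  0.09 0.12 76 [ 0.5224 -0.2299  0.103 ] [ 0.509 -0.237] [ 0.537 -0.223]
tray [0.4776 0.2239 0.0344] ((453.040771484375, 105.97846984863281), (423.6566162109375, 180.10606384277344), 77.75308990478516)
```

View pics/crop.png

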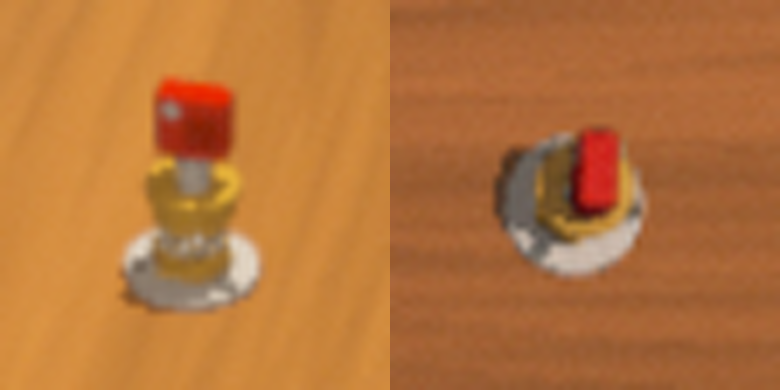

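The crop confirms it: a red body on a steel shank in a brass sleeve on a white flange. The body's long side runs roughly along world x. Next I refine the axis from the flange, locate the tray and compute the move.

```bash
cat >> h.py <<'E'
def ray(n,u,v,z):
    i=arm.camera_info(n);K=np.array(i["camera_matrix"]);T=np.array(i["T"])
    d=T[:3,:3]@np.array([(u-K[0,2])/K[0,0],-(v-K[1,2])/K[1,1],-1]);o=T[:3,3]
    return (o+d*(z-o[2])/d[2]).round(4)
def tool(dw,o=None):
    from scipy.spatial.transform import Rotation as R
    s=arm.observe() if o is None else o
    q=s["orientation"];r=R.from_quat([q[1],q[2],q[3],q[0]])
    return (r.inv().apply(dw)*1000).round(1), r.as_matrix().round(4).tolist()
E
python3 - <<'E'
from h import *
print('flange top',ray('top',306.3,173.2,.027),'side',ray('side',249.6,188,.027))
for n,r in(("top",(120,240,80,175)),("side",(275,380,155,285))):
    z=np.load(n+".npz");P=z["p"].astype(np.int32);
    m=((P.max(2)-P.min(2)<30)&(P.min(2)>70)).astype(np.uint8)
    k=np.zeros_like(m);k[r[0]:r[1],r[2]:r[3]]=m[r[0]:r[1],r[2]:r[3]]
    c=max(cv2.findContours(k,0,1)[0],key=cv2.contourArea);b=cv2.approxPolyDP(c,8,True)[:,0]
    print(n,[ray(n,*map(float,x),.03)[:2].tolist() for x in b])
t,M=tool(np.array([.5225,-.229,.18])-arm.observe()["tcp_pos"]);print(t,M)
E
```

```text
flange top [ 0.522  -0.2316  0.027 ] side [ 0.5252 -0.2314  0.027 ]
top [[0.5659, 0.2978], [0.4052, 0.31], [0.3919, 0.1544], [0.5525, 0.1398]]
side [[0.5538, 0.1364], [0.567, 0.2855], [0.4078, 0.2999], [0.3954, 0.1494]]
[ 367.9 -213.5    2.9] [[0.8975, 0.4411, -0.0007], [0.4411, -0.8975, 0.0013], [-0.0001, -0.0014, -1.0]]
```

{"name": "drive_tool", "arguments": {
  "rows": [
    [0.4,40,-23,0,0.1],
    [0.26,75,-43,0,0.2],
    [0.26,110,-64,0,0.3],
    [0.26,145,-84,0,0.4],
    [0.26,180,-105,0,0.5],
    [0.26,215,-125,0,0.5],
    [0.26,250,-145,0,0.5],
    [0.26,285,-165,0,0.5],
    [0.26,320,-186,0,0.5],
    [0.26,350,-203,0,0.5],
    [0.26,368,-213.5,10,0.5],
    [0.26,368,-213.5,25,0.5],
    [0.26,368,-213.5,40,0.5],
    [0.26,368,-213.5,50,0.5],
    [0.26,368,-213.5,50,0.5],
    [0.26,368,-213.5,50,0.5],
    [0.26,368,-213.5,50,0.5]
  ],
  "force": 12
}}

```text
t: 1.52
tcp_pos: [0.523, -0.2299, 0.1342]
orientation: [0.0, 1.0, -0.022, 0.0]
force: [0.2, 0.1, 0.4]
width: 0.261
finger_force: 0.0
```

Run:
```python
from h import *
s=arm.observe();print(s["t"],s["tcp_pos"],s["force"],s["width"]);print(tool(np.array([.523,-.2295,.11])-s["tcp_pos"]))
ims=[]
for n,(u,v),r in(("side",(251,165),35),("top",(308,172),35)):
    p,d,W=cap(n);ims.append(cv2.resize(p[v-r:v+r,u-r:u+r],(400,400),interpolation=cv2.INTER_CUBIC))
cv2.imwrite("pics/a.png",np.hstack(ims)[...,::-1])
```

```text
1.5167 [ 0.5230126  -0.22991394  0.13422721] [0.22556148 0.07010681 0.39725446] 0.2607743531270443
(array([-0. , -0.4, 24.2]), [[0.999, -0.0439, 0.0008], [-0.0439, -0.999, -0.0003], [0.0008, 0.0002, -1.0]])
```

View pics/a.png

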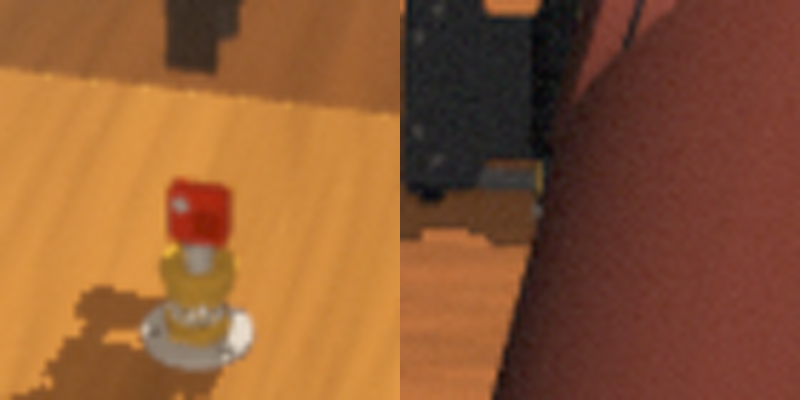

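{"name": "drive_tool", "arguments": {
  "rows": [
    [0.26,0,0,10,0],
    [0.26,0,0,20,0],
    [0.26,0,0,27,0],
    [0.26,0,0,30,0],
    [0.26,0,0,32,0],
    [0.26,0,0,32,0]
  ]
}}

```text
t: 2.12
tcp_pos: [0.5225, -0.2293, 0.1008]
orientation: [-0.0, 1.0, -0.022, -0.0]
force: [0.7, 0.0, 0.6]
width: 0.261
finger_force: 0.0
```

{"name": "drive_tool", "arguments": {
  "rows": [
    [0.26,0,0,5,0],
    [0.26,0,0,10,0],
    [0.26,0,0,15,0],
    [0.26,0,0,20,0],
    [0.26,0,0,23,0],
    [0.26,0,0,23,0],
    [0.26,0,0,23,0]
  ]
}}

```text
t: 2.7
tcp_pos: [0.5227, -0.2293, 0.0783]
orientation: [-0.0, 1.0, -0.022, -0.0]
force: [-0.0, 0.4, 0.1]
width: 0.258
finger_force: 0.0
```

Run:
```python
from h import *
s=arm.observe();print(s["t"],s["tcp_pos"],s["force"],s["width"])
ims=[]
for n,(u,v),r in(("side",(251,175),25),("top",(308,172),35)):
    p,d,W=cap(n);ims.append(cv2.resize(p[v-r:v+r,u-r:u+r],(400,400),interpolation=cv2.INTER_CUBIC))
cv2.imwrite("pics/b.png",np.hstack(ims)[...,::-1])
```

```text
2.7 [ 0.52269773 -0.2293448   0.07825472] [-0.03494204  0.44266755  0.10069275] 0.25770472539659167
```

View pics/b.png

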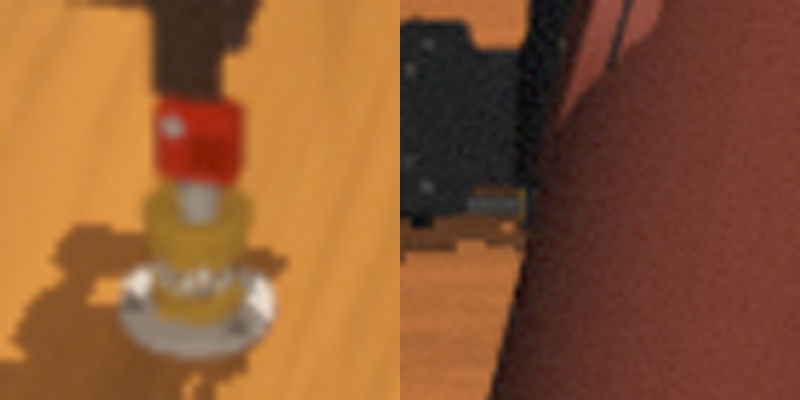

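The side view shows the dark finger ending at the top of the red body rather than covering it. I'll check the projection and depth before pushing.

Run:
```python
from h import *
i=arm.camera_info("side");K=np.array(i["camera_matrix"]);T=np.linalg.inv(np.array(i["T"]))
def pr(P):
    c=T@np.r_[P,1];return (round(K[0,2]+K[0,0]*c[0]/-c[2],1),round(K[1,2]+K[1,1]*-c[1]/-c[2],1))
for P in([.523,-.218,.078],[.523,-.240,.078],[.523,-.229,.104],[.523,-.229,.076],[.523,-.23,.022]):print(P,pr(P))
p,d,W=cap("side")
for r in range(140,176,2):print(r,p[r,247].tolist(),W[r,247].round(3),p[r,252].tolist(),W[r,252].round(3))
s=arm.observe();print(s["tcp_pos"],s["width"])
big=p[90:240,150:350];cv2.imwrite("pics/c.png",cv2.resize(big,(800,600),interpolation=cv2.INTER_CUBIC)[...,::-1])
```

```text
[0.523, -0.218, 0.078] (np.float64(249.6), np.float64(174.6))
[0.523, -0.24, 0.078] (np.float64(251.4), np.float64(170.1))
[0.523, -0.229, 0.104] (np.float64(250.7), np.float64(163.7))
[0.523, -0.229, 0.076] (np.float64(250.5), np.float64(173.0))
[0.523, -0.23, 0.022] (np.float64(250.3), np.float64(189.9))
140 [67, 54, 44] [ 0.513 -0.133  0.225] [68, 53, 45] [ 0.502 -0.133  0.226]
142 [66, 48, 37] [ 0.514 -0.135  0.218] [61, 44, 35] [ 0.502 -0.135  0.22 ]
144 [61, 43, 33] [ 0.515 -0.143  0.209] [61, 43, 32] [ 0.502 -0.136  0.214]
146 [64, 44, 34] [ 0.515 -0.143  0.204] [65, 51, 40] [ 0.503 -0.141  0.206]
148 [64, 45, 33] [ 0.514 -0.139  0.201] [63, 45, 35] [ 0.503 -0.142  0.201]
150 [63, 45, 35] [ 0.516 -0.146  0.191] [60, 41, 28] [ 0.503 -0.142  0.196]
152 [61, 41, 29] [ 0.529 -0.21   0.148] [63, 44, 31] [ 0.503 -0.142  0.19 ]
154 [61, 41, 27] [ 0.529 -0.211  0.142] [62, 44, 32] [ 0.516 -0.209  0.145]
156 [65, 45, 35] [ 0.529 -0.208  0.138] [64, 42, 29] [ 0.516 -0.21   0.139]
158 [64, 44, 32] [ 0.529 -0.209  0.132] [67, 45, 32] [ 0.516 -0.212  0.132]
160 [68, 45, 34] [ 0.529 -0.21   0.125] [65, 44, 30] [ 0.516 -0.211  0.127]
162 [136, 41, 19] [ 0.534 -0.237  0.103] [104, 43, 29] [ 0.516 -0.209  0.122]
164 [165, 83, 69] [ 0.533 -0.23   0.101] [171, 39, 15] [ 0.518 -0.221  0.109]
166 [156, 123, 107] [ 0.532 -0.227  0.097] [160, 38, 17] [ 0.519 -0.226  0.1  ]
168 [164, 41, 18] [ 0.532 -0.225  0.093] [135, 29, 4] [ 0.518 -0.222  0.096]
170 [162, 35, 8] [ 0.532 -0.225  0.086] [135, 30, 10] [ 0.519 -0.226  0.088]
172 [161, 83, 35] [ 0.532 -0.227  0.079] [155, 58, 43] [ 0.518 -0.224  0.083]
174 [149, 108, 44] [ 0.533 -0.235  0.068] [141, 123, 107] [ 0.519 -0.226  0.075]
[ 0.52299357 -0.22949502  0.07875401] 0.2593334406547706
```

View pics/c.png

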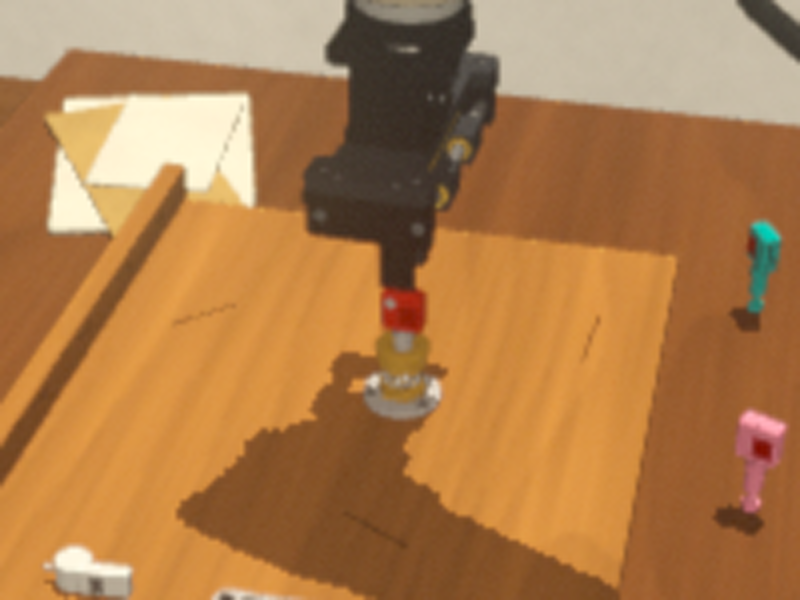

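The depth data agrees with the picture. The fingertip is at z≈0.12 and the hand's underside at ≈0.19, while the reported TCP z is 0.078. So the hand really sits about 40 mm higher than reported, and I'll check its x/y offset the same way.

Run:
```python
from h import *
Ws=[];
for _ in range(4):
    p,d,W=cap("side");Ws.append(W)
W=np.median(Ws,0)
dark=p.max(2)<95
def st(r0,r1,c0,c1,ylo,yhi,nm):
    w=W[r0:r1,c0:c1];m=dark[r0:r1,c0:c1]&(w[...,1]>ylo)&(w[...,1]<yhi)
    for r in range(r0,r1,2):
        mm=m[r-r0]; 
        if mm.sum()>2:
            c=np.where(mm)[0]+c0;q=W[r,c];print(nm,r,c.min(),c.max(),'x',q[:,0].min().round(4),q[:,0].max().round(4),'y',np.median(q[:,1]).round(4),'z',np.median(q[:,2]).round(4))
st(152,166,235,265,-.225,-.19,'finger');st(128,153,222,264,-.16,-.12,'body')
pt,dt,Wt=cap("top");m=(pt.max(2)<70)&(Wt[...,2]>.1)&(Wt[...,2]<.35)
m[:,:260]=0;w=Wt[m];print('top dark',len(w),np.percentile(w,[1,50,99],axis=0).round(4).tolist())
v,u=np.where(m);print(u.min(),u.max(),v.min(),v.max())
```

```text
finger 152 246 252 x 0.5157 0.5311 y -0.2075 z 0.1507
finger 154 246 253 x 0.5137 0.5313 y -0.2093 z 0.1438
finger 156 246 253 x 0.5138 0.5314 y -0.2101 z 0.1382
finger 158 246 252 x 0.5162 0.5313 y -0.2101 z 0.1318
finger 160 246 252 x 0.5161 0.5317 y -0.2102 z 0.126
body 130 228 239 x 0.5377 0.5623 y -0.1568 z 0.2331
body 132 227 256 x 0.4982 0.5619 y -0.153 z 0.2328
body 134 226 259 x 0.4902 0.5626 y -0.1432 z 0.2328
body 136 226 259 x 0.4899 0.5627 y -0.1366 z 0.2321
body 138 226 258 x 0.4902 0.5626 y -0.1356 z 0.2271
body 140 226 258 x 0.4903 0.5631 y -0.1367 z 0.221
body 142 227 258 x 0.4906 0.5624 y -0.1374 z 0.2157
body 144 227 258 x 0.4907 0.5622 y -0.1429 z 0.2079
body 146 227 258 x 0.4906 0.5628 y -0.1432 z 0.2024
body 148 232 257 x 0.4915 0.5502 y -0.1427 z 0.1979
body 150 244 257 x 0.4915 0.5217 y -0.1423 z 0.1948
body 152 253 256 x 0.4935 0.501 y -0.1422 z 0.191
top dark 868 [[0.4896, -0.1904, 0.2042], [0.5238, -0.1611, 0.2316], [0.56, -0.134, 0.2913]]
272 302 135 176
```

Hand x/y agree with the reported pose, so only z is off, by about +42 mm. I'll continue down carefully by feel.

{"name": "drive_tool", "arguments": {
  "rows": [
    [0.26,0,0,6,0],
    [0.26,0,0,12,0],
    [0.26,0,0,15,0],
    [0.26,0,0,18,0],
    [0.26,0,0,21,0],
    [0.26,0,0,23,0],
    [0.26,0,0,23,0],
    [0.26,0,0,23,0]
  ]
}}

```text
t: 3.77
tcp_pos: [0.5228, -0.2294, 0.0554]
orientation: [-0.0, 1.0, -0.022, -0.0]
force: [0.6, -0.0, -0.1]
width: 0.257
finger_force: 0.0
```

Run:
```python
from h import *
p,d,W=cap("side")
s=arm.observe();print(s["t"],s["tcp_pos"],s["force"],s["width"])
cv2.imwrite("pics/d.png",cv2.resize(p[140:200,220:280],(600,600),interpolation=cv2.INTER_CUBIC)[...,::-1])
```

```text
3.8167 [ 0.52289316 -0.22944319  0.05556334] [ 0.86104271 -0.75831014  0.1984737 ] 0.25974230840523055
```

View pics/d.png

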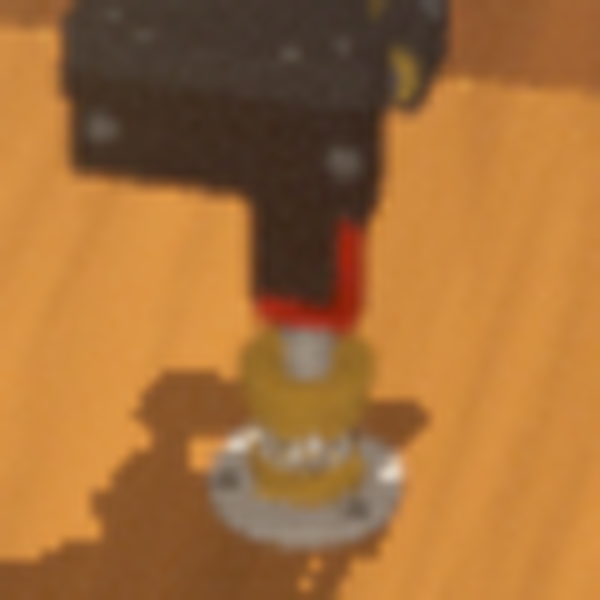

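The near finger now covers the red face and is centred, with the tip at z≈0.097 and no contact force. The rim is still 23 to 34 mm below.

{"name": "drive_tool", "arguments": {
  "rows": [
    [0.26,0,0,6,0],
    [0.26,0,0,12,0],
    [0.26,0,0,16,0],
    [0.26,0,0,18,0],
    [0.26,0,0,18,0],
    [0.26,0,0,18,0]
  ]
}}

```text
t: 4.32
tcp_pos: [0.5227, -0.2294, 0.0373]
orientation: [-0.0, 1.0, -0.022, -0.0]
force: [0.5, -0.6, -0.7]
width: 0.259
finger_force: 0.0
```

{"name": "drive_tool", "arguments": {
  "rows": [
    [0.26,0,0,1,0],
    [0.26,0,0,2,0],
    [0.26,0,0,3,0],
    [0.26,0,0,3,0]
  ]
}}

```text
t: 4.65
tcp_pos: [0.5227, -0.2294, 0.0343]
orientation: [-0.0, 1.0, -0.022, -0.0]
force: [1.1, 0.7, -0.5]
width: 0.267
finger_force: 0.0
```

{"name": "drive_tool", "arguments": {
  "rows": [
    [0.26,0,0,1,0],
    [0.26,0,0,2,0],
    [0.26,0,0,3,0],
    [0.26,0,0,3,0]
  ]
}}

```text
t: 4.98
tcp_pos: [0.5226, -0.2294, 0.0312]
orientation: [-0.0, 1.0, -0.022, -0.0]
force: [-0.3, -0.1, 0.3]
width: 0.261
finger_force: 0.0
```

{"name": "drive_tool", "arguments": {
  "rows": [
    [0.26,0,0,1,0],
    [0.26,0,0,2,0],
    [0.26,0,0,2,0]
  ]
}}

```text
t: 5.23
tcp_pos: [0.5227, -0.2293, 0.0292]
orientation: [-0.0, 1.0, -0.022, -0.0]
force: [-0.7, -0.3, 0.3]
width: 0.259
finger_force: 0.0
```

{"name": "drive_tool", "arguments": {
  "rows": [
    [0.26,0,0,1,0],
    [0.26,0,0,2,0],
    [0.26,0,0,2,0]
  ]
}}

```text
t: 5.48
tcp_pos: [0.5227, -0.2294, 0.0272]
orientation: [-0.0, 1.0, -0.022, -0.0]
force: [-0.6, -0.1, -0.8]
width: 0.261
finger_force: 0.0
```

{"name": "drive_tool", "arguments": {
  "rows": [
    [0.26,0,0,1,0],
    [0.26,0,0,2,0],
    [0.26,0,0,2,0]
  ]
}}

```text
t: 5.73
tcp_pos: [0.5229, -0.2295, 0.0256]
orientation: [0.0, 1.0, -0.022, 0.0]
force: [-1.6, 0.2, 2.9]
width: 0.258
finger_force: 1.6
```

{"name": "drive_tool", "arguments": {
  "rows": [
    [0.26,0,0,1,0],
    [0.26,0,0,2,0],
    [0.26,0,0,2,0]
  ]
}}

```text
t: 5.98
tcp_pos: [0.5229, -0.2294, 0.0236]
orientation: [0.0, 1.0, -0.022, 0.0]
force: [-0.6, 0.0, 3.5]
width: 0.256
finger_force: 2.2
```

{"name": "drive_tool", "arguments": {
  "rows": [
    [0.26,0,0,1,0],
    [0.26,0,0,2,0],
    [0.26,0,0,2,0]
  ]
}}

```text
t: 6.23
tcp_pos: [0.5229, -0.2295, 0.0216]
orientation: [0.0, 1.0, -0.022, 0.0]
force: [-1.7, 1.1, 6.3]
width: 0.263
finger_force: 2.8
```

{"name": "drive_tool", "arguments": {
  "rows": [
    [0.26,0,0,1,0],
    [0.26,0,0,2,0],
    [0.26,0,0,3,0],
    [0.26,0,0,3.5,0],
    [0.26,0,0,3.5,0],
    [0.26,0,0,3.5,0]
  ]
}}

```text
t: 6.73
tcp_pos: [0.5229, -0.2295, 0.0184]
orientation: [0.0, 1.0, -0.022, 0.0]
force: [-2.0, 0.6, 7.4]
width: 0.259
finger_force: 3.7
```

{"name": "drive_tool", "arguments": {
  "rows": [
    [0.26,0,0,0.5,0],
    [0.26,0,0,0.7,0],
    [0.26,0,0,0.7,0]
  ]
}}

```text
t: 6.98
tcp_pos: [0.523, -0.2295, 0.0178]
orientation: [0.0, 1.0, -0.022, 0.0]
force: [-1.6, 1.7, 7.3]
width: 0.263
finger_force: 3.9
```

{"name": "drive_tool", "arguments": {
  "rows": [
    [0.26,0,0,0.5,0],
    [0.26,0,0,1.0,0],
    [0.26,0,0,1.0,0]
  ]
}}

```text
t: 7.23
tcp_pos: [0.523, -0.2295, 0.0168]
orientation: [0.0, 1.0, -0.022, 0.0]
force: [-3.4, 0.8, 8.5]
width: 0.261
finger_force: 4.2
```

{"name": "drive_tool", "arguments": {
  "rows": [
    [0.26,0,0,0.4,0],
    [0.26,0,0,0.6,0],
    [0.26,0,0,0.6,0]
  ]
}}

```text
t: 7.48
tcp_pos: [0.523, -0.2295, 0.0163]
orientation: [0.0, 1.0, -0.022, 0.0]
force: [-2.3, -0.1, 8.8]
width: 0.264
finger_force: 4.4
```

{"name": "drive_tool", "arguments": {
  "rows": [
    [0.26,0,0,0.3,0],
    [0.26,0,0,0.5,0],
    [0.26,0,0,0.5,0]
  ]
}}

```text
t: 7.73
tcp_pos: [0.523, -0.2295, 0.0159]
orientation: [0.0, 1.0, -0.022, 0.0]
force: [-4.0, 1.4, 10.1]
width: 0.264
finger_force: 5.2
```

{"name": "drive_tool", "arguments": {
  "rows": [
    [0.26,0,0,0.2,0],
    [0.26,0,0,0.3,0],
    [0.26,0,0,0.3,0]
  ]
}}

```text
t: 7.98
tcp_pos: [0.523, -0.2295, 0.0159]
orientation: [0.0, 1.0, -0.022, 0.0]
force: [-4.7, 2.4, 13.6]
width: 0.259
finger_force: 6.5
```

The stop is found: TCP stays at 0.0159 while the force climbs to about 13 N. I'll ease off a hair and close gently on the body.

{"name": "drive_tool", "arguments": {
  "rows": [
    [0.26,0,0,-0.2,0],
    [0.22,0,0,-0.2,0],
    [0.2,0,0,-0.2,0],
    [0.2,0,0,-0.2,0]
  ],
  "force": 12
}}

```text
t: 8.32
tcp_pos: [0.5236, -0.2296, 0.0159]
orientation: [0.0, 1.0, -0.022, 0.001]
force: [-1.7, 1.2, 8.5]
width: 0.205
finger_force: 4.5
```

{"name": "drive_tool", "arguments": {
  "rows": [
    [0.17,0,0,0,0],
    [0.14,0,0,0,0],
    [0.12,0,0,0,0],
    [0.1,0,0,0,0],
    [0.1,0,0,0,0],
    [0.1,0,0,0,0]
  ],
  "force": 12
}}

```text
t: 8.82
tcp_pos: [0.5239, -0.2294, 0.016]
orientation: [0.0, 1.0, -0.022, 0.001]
force: [-0.7, 1.2, 8.9]
width: 0.158
finger_force: 13.9
```

{"name": "drive_tool", "arguments": {
  "rows": [
    [0.1,0,0,-0.7,0],
    [0.1,0,0,-1.4,0],
    [0.1,0,0,-2.1,0],
    [0.1,0,0,-3,0],
    [0.1,0,0,-3,0]
  ]
}}

```text
t: 9.23
tcp_pos: [0.5238, -0.2294, 0.0188]
orientation: [0.0, 1.0, -0.021, 0.001]
force: [0.1, 0.3, 7.3]
width: 0.159
finger_force: 13.8
```

No tug: the force matches the spring alone. Drawing the key up.

{"name": "drive_tool", "arguments": {
  "rows": [
    [0.1,0,0,-2,0],
    [0.1,0,0,-4,0],
    [0.1,0,0,-6,0],
    [0.1,0,0,-8,0],
    [0.1,0,0,-10,0],
    [0.1,0,0,-12,0],
    [0.1,0,0,-15,0],
    [0.1,0,0,-18,0],
    [0.1,0,0,-22,0],
    [0.1,0,0,-28,0],
    [0.1,0,0,-35,0],
    [0.1,0,0,-45,0],
    [0.1,0,0,-60,0],
    [0.1,0,0,-60,0],
    [0.1,0,0,-60,0]
  ]
}}

```text
t: 10.48
tcp_pos: [0.5236, -0.2297, 0.0792]
orientation: [0.0, 1.0, -0.022, 0.001]
force: [0.2, 0.8, -0.4]
width: 0.157
finger_force: 12.0
```

Run:
```python
from h import *
p,d,W=cap("side")
s=arm.observe();print(s["t"],s["tcp_pos"],s["force"],s["width"],s["finger_force"])
c=np.array([.48,.225,0]);c[2]=s["tcp_pos"][2]+.03
print(tool(c-s["tcp_pos"]))
cv2.imwrite("pics/e.png",cv2.resize(p[110:210,200:300],(600,600),interpolation=cv2.INTER_CUBIC)[...,::-1])
```

```text
10.5333 [ 0.52294473 -0.22948851  0.07826568] [-0.37182102 -0.65315072 -0.9982967 ] 0.16210942520694518 11.999271679669619
(array([ -62.5, -452.2,  -30.1]), [[0.9991, -0.0433, 0.0006], [-0.0433, -0.9991, -0.0003], [0.0007, 0.0002, -1.0]])
```

View pics/e.png

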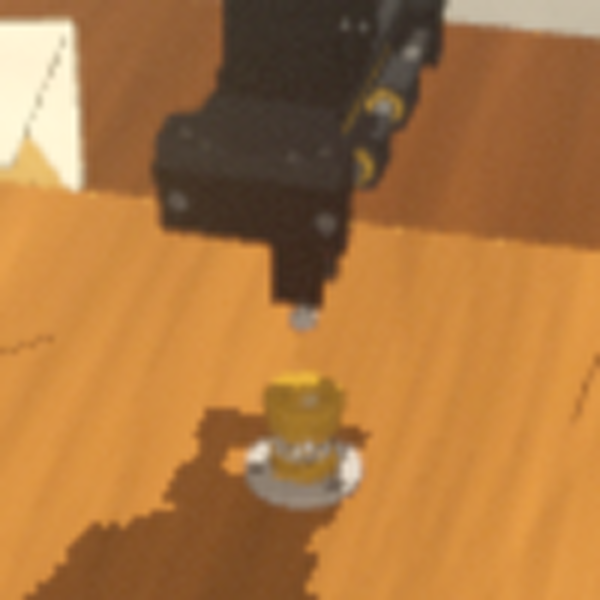

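The picture shows the key in the fingers with its steel nipple below them (crop 303,320), and the dock is empty with the sleeve up (305,385). Carrying it to the tray.

{"name": "drive_tool", "arguments": {
  "rows": [
    [0.1,-1,-8,-5,0],
    [0.1,-4,-28,-10,0],
    [0.1,-8,-58,-12,0],
    [0.1,-12,-90,-12,0],
    [0.1,-17,-122,-12,0],
    [0.1,-21,-154,-12,0],
    [0.1,-26,-186,-12,0],
    [0.1,-30,-218,-12,0],
    [0.1,-35,-250,-12,0],
    [0.1,-39,-282,-12,0],
    [0.1,-43,-314,-12,0],
    [0.1,-48,-346,-12,0],
    [0.1,-52,-378,-12,0],
    [0.1,-57,-410,-12,0],
    [0.1,-60,-435,-12,0],
    [0.1,-62,-448,-12,0],
    [0.1,-62,-452,-12,0],
    [0.1,-62,-452,-12,0],
    [0.1,-62,-452,-12,0]
  ]
}}

```text
t: 12.12
tcp_pos: [0.4802, 0.2238, 0.0897]
orientation: [0.0, 1.0, -0.022, -0.0]
force: [0.1, -0.6, -0.2]
width: 0.16
finger_force: 12.0
```

{"name": "drive_tool", "arguments": {
  "rows": [
    [0.1,0,0,6,0],
    [0.1,0,0,16,0],
    [0.1,0,0,28,0],
    [0.1,0,0,40,0],
    [0.1,0,0,52,0],
    [0.1,0,0,60,0],
    [0.1,0,0,66,0],
    [0.1,0,0,70,0],
    [0.1,0,0,70,0],
    [0.1,0,0,70,0]
  ]
}}

```text
t: 12.95
tcp_pos: [0.4805, 0.225, 0.0202]
orientation: [-0.0, 1.0, -0.022, 0.0]
force: [0.1, 0.2, 0.1]
width: 0.161
finger_force: 12.0
```

Run:
```python
from h import *
p,d,W=cap("side")
s=arm.observe();print(s["t"],s["tcp_pos"],s["force"],s["width"],s["finger_force"])
cv2.imwrite("pics/f.png",cv2.resize(p[220:384,140:304],(600,600),interpolation=cv2.INTER_CUBIC)[...,::-1])
```

```text
13.0 [0.48067497 0.22509472 0.02045543] [ 0.7357241  -0.90098225 -1.22600325] 0.1618592699030617 11.999342152266763
```

View pics/f.png

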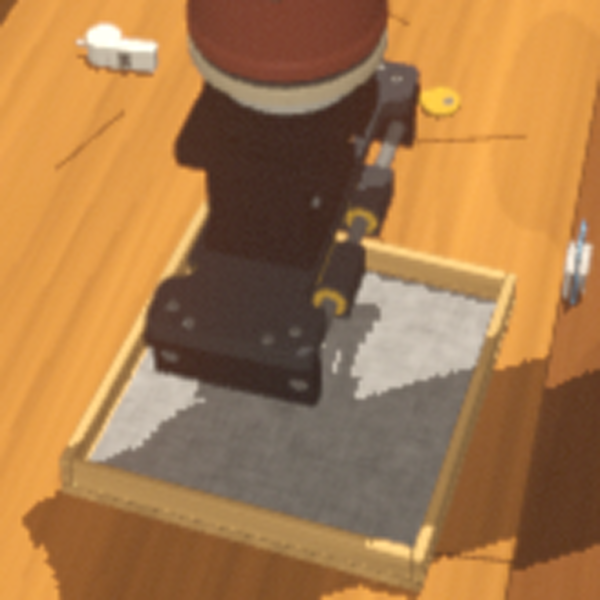

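The hand is over the tray, centred, with the key hidden behind it. I'll lower until the tip touches the felt.

{"name": "drive_tool", "arguments": {
  "rows": [
    [0.1,0,0,2,0],
    [0.1,0,0,4,0],
    [0.1,0,0,6,0],
    [0.1,0,0,7,0],
    [0.1,0,0,8,0],
    [0.1,0,0,8,0]
  ]
}}

```text
t: 13.5
tcp_pos: [0.4802, 0.2248, 0.0119]
orientation: [0.0, 1.0, -0.022, -0.0]
force: [-0.1, 1.3, -0.6]
width: 0.161
finger_force: 12.0
```

{"name": "drive_tool", "arguments": {
  "rows": [
    [0.1,0,0,1,0],
    [0.1,0,0,2,0],
    [0.1,0,0,2,0],
    [0.1,0,0,2,0]
  ]
}}

```text
t: 13.83
tcp_pos: [0.4803, 0.2248, 0.01]
orientation: [-0.0, 1.0, -0.022, -0.0]
force: [-0.4, 0.8, -0.7]
width: 0.159
finger_force: 12.0
```

{"name": "drive_tool", "arguments": {
  "rows": [
    [0.1,0,0,1,0],
    [0.1,0,0,1.5,0],
    [0.1,0,0,1.5,0]
  ]
}}

```text
t: 14.08
tcp_pos: [0.4803, 0.2248, 0.0085]
orientation: [0.0, 1.0, -0.022, -0.0]
force: [-0.1, 0.1, -0.9]
width: 0.156
finger_force: 12.0
```

{"name": "drive_tool", "arguments": {
  "rows": [
    [0.1,0,0,0.7,0],
    [0.1,0,0,1.2,0],
    [0.1,0,0,1.2,0]
  ]
}}

```text
t: 14.33
tcp_pos: [0.4807, 0.2249, 0.0079]
orientation: [-0.0, 1.0, -0.022, 0.0]
force: [-2.7, -1.1, 4.0]
width: 0.157
finger_force: 12.0
```

{"name": "drive_tool", "arguments": {
  "rows": [
    [0.25,0,0,0,0],
    [0.4,0,0,0,0],
    [0.6,0,0,0,0],
    [0.7,0,0,0,0],
    [0.7,0,0,0,0],
    [0.7,0,0,-6,0],
    [0.7,0,0,-16,0],
    [0.7,0,0,-30,0],
    [0.7,0,0,-50,0],
    [0.7,0,0,-75,0],
    [0.7,0,0,-100,0],
    [0.7,0,0,-120,0],
    [0.7,0,-40,-130,0],
    [0.7,0,-40,-130,0]
  ]
}}

```text
t: 15.5
tcp_pos: [0.4827, 0.2716, 0.1419]
orientation: [-0.003, 1.0, -0.02, 0.003]
force: [-1.8, 1.4, -0.5]
width: 0.696
finger_force: 0.0
```

Run:
```python
from h import *
p,d,W=cap("side")
s=arm.observe();print(s["t"],s["tcp_pos"],s["force"],s["width"],s["finger_force"])
P=p.astype(int);m=(P[...,0]>90)&(P[...,1]<50)&(P[...,2]<50);m[:250]=0;m[:,290:]=0
if m.any():
    w=W[m];v,u=np.where(m);print(m.sum(),u.mean(),v.mean(),np.median(w,0).round(3))
cv2.imwrite("pics/g.png",cv2.resize(p[150:384,130:364],(600,600),interpolation=cv2.INTER_CUBIC)[...,::-1])
```

```text
15.55 [0.48216847 0.26904367 0.1402253 ] [-1.30009576 -0.35722848 -0.06218057] 0.699806785652561 0.0
117 221.6239316239316 305.46153846153845 [0.478 0.23  0.092]
```

View pics/g.png

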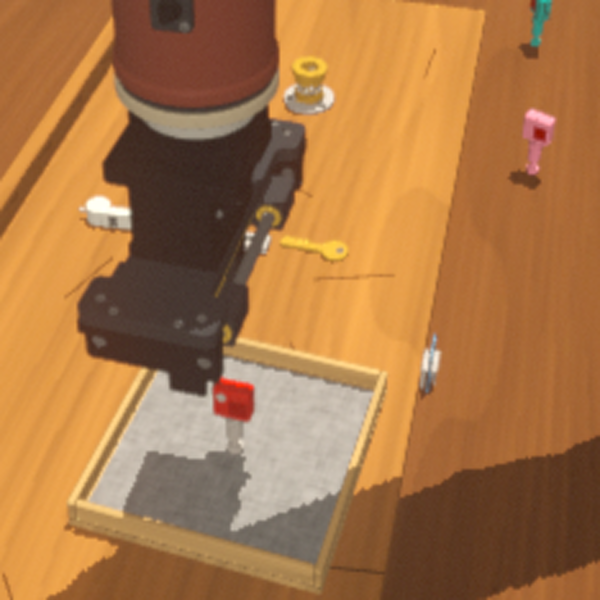

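{"name": "drive_tool", "arguments": {
  "rows": [
    [0.7,0,0,-20,0],
    [0.7,0,0,-30,0],
    [0.7,0,0,-30,0],
    [0.7,0,0,-30,0],
    [0.7,0,0,-30,0],
    [0.7,0,0,-30,0],
    [0.7,0,0,-30,0],
    [0.7,0,0,-30,0],
    [0.7,0,0,-30,0],
    [0.7,0,0,-30,0],
    [0.7,0,0,-30,0],
    [0.7,0,0,-30,0]
  ]
}}

```text
t: 16.55
tcp_pos: [0.4821, 0.2648, 0.1673]
orientation: [-0.0, 1.0, -0.022, -0.0]
force: [-1.0, 0.6, 0.9]
width: 0.701
finger_force: 0.0
```

Run:
```python
from h import *
for k in range(2):
    p,d,W=cap("side")
    P=p.astype(int);m=(P[...,0]>90)&(P[...,1]<50)&(P[...,2]<50);m[:250]=0;m[:,290:]=0
    w=W[m];v,u=np.where(m);print(m.sum(),u.mean(),v.mean(),np.median(w,0).round(3))
s=arm.observe();print(s["t"],s["tcp_pos"],abs(s["joint_velocities"]).max())
print(arm.sign_off())
```

```text
106 221.87735849056602 305.6792452830189 [0.478 0.23  0.092]
101 221.14851485148515 305.5940594059406 [0.479 0.231 0.091]
16.65 [0.48211343 0.26482798 0.16735677] 0.0013412806907943532
the job is handed in; nothing more can be done
None
```

I handed the job in at 16.7 s: the red key is out of the dock and standing upright at rest in the tray, let go. The sleeve is forward again, and the bystanders were never approached. `sign_off` gave no verdict.

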